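Open the empty receipt printer for a new paper roll

TASK

The receipt printer on the laundry counter has run out of paper. Press its cover-open key with a fingertip so that the cover pops up, then put the fingers under the cover's front lip and push it gently up and over backwards, until it rests fully open by itself for the new roll. Only touch and push: do not grip the cover or fling it, do not lift or shift the printer, and leave the other things on the counter where they are.

Things in the scene. Friction and masses are not known exactly. Their poses are not given: they have to be found in the camera images.
- printer: charcoal receipt printer standing loose on rubber feet, 1.7 kg; case 180 deep (its x) x 144 wide (y) x 106 mm high, 113 with the cover. Origin: centre of its underside. Its x axis points from its front face (x = -90 mm, towards the robot) to its rear, y to its left seen from the robot, z up. A fixed shoulder 43 mm wide (y = -72 to -29 mm) runs along its right side and bears the key
- cover: the printer's top cover, a plate 98 mm wide (printer y = -28 to +70 mm), 143 long and 7 mm thick, 0.14 kg. Origin on the hinge axis at mid width; its x axis runs along its underside, the lip's edge at x = -139 mm; z points out of its top. Below it, 30 mm in from the lip's edge, hangs the rubber platen roller, 12 mm thick, reaching 16 mm below the plate
- cover_hinge (a joint): angle of the cover, rad: 0 shut and latched (reads up to 0.01), 0.19 popped ajar on its spring pin (lip 26 mm higher than shut), 1.57 upright, 1.92 fully open on its stop, leaning backwards. No spring beyond 0.19: it falls shut from below about 1.6 and falls open beyond. Under 2 N at the lip moves it. Pushed down shut it latches again
- hinge_axis (a point): point on the cover's hinge axis at mid width: 35 mm behind, 21 mm left of and 106 mm above the printer's origin. The axis runs along the printer's y
- lip (a point): middle of the lower front edge of the cover's lip, 139 mm from the hinge axis; moves with the cover. The lip is as wide as the cover (98 mm), 7 mm thick and stands out 14 mm in front of the case's front face when shut, with nothing below it down to the counter
- key_top (a point): centre of the top of the cover-open key: light grey, ribbed, 30 (printer x) x 26 mm (y), near the front of the right shoulder, 58 mm in front of and 51 mm right of the printer's origin; top 113 mm above the counter, 7 mm above the shoulder, 10 mm clear of the cover's edge. The small round button and lamps behind it on the shoulder do nothing
- key_travel (a joint): how far the key is pressed straight down, m: 0 to 0.005. It needs 2 N to start and 5 N at full travel, springs back, and unlatches the cover from about 0.004 on
- roll_middle (a point): bystander: centre of the spare paper roll, white, 60 mm across, 80 mm high, standing on end (this point is 40 mm above the counter)
- tape_dispenser: bystander: black tape dispenser with a tape roll, 150 x 55 mm, 96 mm high; origin at the centre of its underside, x along its length
- calculator: bystander: black desk calculator lying flat, 150 x 105 x 18 mm; origin at the centre of its underside, x along its length
- stapler: bystander: dark stapler, 135 x 34 x 38 mm; origin at the centre of its underside, x along its length
Not all that is in view belongs to the job. There is more than one size of the printer; the job needs the larger.

How it is judged:
By the outcome, as a careful person would: the job done as asked, in the order asked, and still so for the second after the job is handed in, with the robot touching nothing.
It also fails if it takes over 42 s, if anything falls off the work surface, if the arm or the gripper's body presses on something with over 40 N, if the wrist force passes 120 N, or if a joint passes its speed limit or range.

ROBOT

A 6-joint arm with a two-finger parallel gripper is mounted at the origin on the work surface. World frame = base frame: x ahead of the robot, y to its left, z up, the work surface at z = 0. Lengths are in m, angles in degrees, forces in N, time in s.
With the tool pointing down it reaches from about 0.4 to 0.825 m from the base axis. Payload 7 kg.
Tool frame: the origin (TCP) lies on the centre line of the jaws, within the pads' length; the fingertips stand 17 mm ahead of it and the grasp point (between the pads) lies 2 mm behind it; z points along the fingers, y is the direction in which the jaws open and shut (so a half turn about z gives the same grasp; the last joint's range is limited). The gripper opens to 88 mm and grips with 3 to 60 N. Pads are 19 mm wide; open, the fingers measure 130 mm over their backs; the gripper's body (78 mm by 193 mm) begins 47 mm behind the grasp point.
Start: joints at [-53.165, 20.546, 0.682, 0, -70.136, -16.507], TCP at [0.234, -0.633, 0.244] pointing down, gripper open.
Joint ranges: [-176.03, 176.03], [-82.01, 121.73], [-58.28, 71.71], [-173.87, 95.51], [-174.79, -0.11], [-173.66, 173.66]. Speed limits (degrees/s): [136.94, 136.94, 172.46, 180, 180, 180].

INTERFACE

Orientations are given as [roll, pitch, yaw] about the fixed x, y, z axes, in that order (R = Rz(yaw) Ry(pitch) Rx(roll)).
In Python, from plant import telemetry, vision, close_job, recognise, silhouettes, place_of gives the robot as it stands.
- The arm moves only by the shell command python3 -m handwheel 'ROWS'. ROWS is JSON, a list that holds one entry, the list of rows, each a list of 5 numbers: the shift along the tool's x, y, z in m, then the turn about the tool's z in rad, then the closure, from 0 (fully open) to 1 (shut). In form: [[[tx, ty, tz, yaw, gripper], ...]]. A call has 1 to 20 rows; each row shifts and turns the commanded pose from where the row before left it, along the tool's axes as they then stand; what a row does not reach is not made up. A row lasts 1/12 s, in which the tool goes at most 41.7 mm and 7.16 degrees, less where a joint would pass 70% of its speed; a pose out of reach is approached as far as the arm can. A call with a gripper value outside its range is refused whole. The fingers move at their own pace and stop on an object; the grip force is fixed at half the most. Time passes only in rows, so rows that do not move let the fingers close. It gives the time, the measured TCP pose, the force and the opening at its end, in the units of the state.
- telemetry.get_obs(): the state, without advancing time (a new reading comes with each control period).
- vision.snapshot(name): name is "side" or "top"; returns a dict with "color" (384x512x3 uint8, red, green, blue), "mtx" (3x3 intrinsics, pixels), "cam_to_world" (4x4, takes a point from camera to world coordinates). Camera axes: x right, y down, z forward; pixel columns grow to the right and rows downward; lengths in m; the calibration is good to about 2 mm. A picture is of the moment at which its call begins. There is no depth.
- close_job(): hands the job in, once; it reports no verdict.
Trained networks look in a picture, given as the dict that the camera call returned (one of the last four; its "shot" number tells which), for a name from the list of things; names that differ only in an ending like _2 or _b are one class to them, and where a whole thing is asked for, a point or a joint stands for the part that bears it (a point fixed in the world has none). Each returns a list of dicts, best first, with "conf" (0 to 1); they miss things now and then, are a little off and sometimes report something else, mostly with a low value. They report only what shows in the picture. A call takes as long as a camera call. They do not tell look-alikes from the thing itself.
- recognise(name, picture): "xy" ([column, row] in pixels, amid what is visible of it).
- silhouettes(name, picture): "region" (384x512 bool, what is visible of it) and "xy" ([column, row] in pixels, amid what is visible of it).
- place_of(name, picture): "xy" ([column, row] in pixels: a listed point, or the origin of a listed thing).
The state is a dict: "clock": time; "joint_pos": joint angles; "qvel": joint speeds; "tau": joint torques, N m; "tool_pos": TCP position; "orientation": TCP orientation; "force": force on the tool from outside, world axes, zero at the start; "moment": the same for the moment, N m; "opening": finger opening in m.
Only numpy, scipy, OpenCV 4.12 (cv2) and the standard library are available. Lean on these libraries where they do the work, as an engineer would, in place of code of your own. Each camera call takes 0.05 s, during which the arm holds its last target.

## Working session

There is one attempt and no reset: what is moved stays moved. The work goes in short steps, Python scripts to look and compute and a shell command to move; the robot and the scene stay as the last step left them, time stands still between calls to the robot, and variables do not carry over. Pictures are saved under pics/ and viewed, and the job is handed in when it is done.

```bash
mkdir -p pics; ls
cat > h.py <<'E'
import numpy as np, cv2
from plant import telemetry, vision, close_job, recognise, silhouettes, place_of
def save(p,n,crop=None,s=1):
    im=p["color"][:,:,::-1]
    if crop: x0,y0,x1,y1=crop; im=im[y0:y1,x0:x1]
    if s!=1: im=cv2.resize(im,None,fx=s,fy=s,interpolation=cv2.INTER_CUBIC)
    cv2.imwrite("pics/"+n,im)
def ray(p,xy):
    T=np.array(p["cam_to_world"]);d=np.linalg.inv(np.array(p["mtx"]))@[xy[0],xy[1],1]
    return T[:3,3],T[:3,:3]@d
def atz(p,xy,z):
    o,d=ray(p,xy);return o+d*(z-o[2])/d[2]
def proj(p,X):
    T=np.linalg.inv(np.array(p["cam_to_world"]));c=T[:3,:3]@np.array(X)+T[:3,3];u=np.array(p["mtx"])@c;return u[:2]/u[2]
def tri(l):
    A=np.zeros((3,3));b=np.zeros(3)
    for p,xy in l:
        o,d=ray(p,xy);d=d/np.linalg.norm(d);M=np.eye(3)-np.outer(d,d);A+=M;b+=M@o
    return np.linalg.solve(A,b)
E
python3 - <<'E'
from h import *
np.set_printoptions(precision=4,suppress=True)
t=vision.snapshot("top");s=vision.snapshot("side")
save(t,"top0.png",s=1.5);save(s,"side0.png",s=1.5)
for n,p in(("top",t),("side",s)):
    print(n,np.array(p["cam_to_world"]).round(3).tolist(),np.array(p["mtx"])[0].round(1))
    for k in ["printer","key_top","lip","hinge_axis","roll_middle","tape_dispenser","calculator","stapler"]:
        print(k,[(np.round(q["xy"],1).tolist(),round(q["conf"],2)) for q in place_of(k,p)])
print(telemetry.get_obs())
E
```

```text
pics
top [[-0.04, -0.979, 0.199, 0.329], [-0.999, 0.039, -0.011, 0.01], [0.003, -0.199, -0.98, 1.122], [0.0, 0.0, 0.0, 1.0]] [449.1   0.  254.8]
printer [([241.2, 169.9], 0.81), ([250.2, 255.6], 0.8)]
key_top [([260.2, 237.0], 0.59), ([251.8, 185.0], 0.42)]
lip [([219.2, 197.9], 0.76), ([279.1, 247.3], 0.57), ([402.6, 244.3], 0.39)]
hinge_axis [([247.2, 264.7], 0.67), ([237.5, 141.3], 0.56)]
roll_middle [([123.8, 164.6], 0.74)]
tape_dispenser [([106.8, 257.6], 0.58)]
calculator [([379.5, 154.5], 0.95)]
stapler [([404.3, 244.5], 0.75)]
side [[-0.874, -0.357, 0.331, 0.156], [-0.487, 0.633, -0.602, 0.663], [0.005, -0.687, -0.727, 0.893], [0.0, 0.0, 0.0, 1.0]] [377.2   0.  252.1]
printer [([217.1, 210.7], 0.9), ([287.8, 230.5], 0.7)]
key_top [([276.4, 202.5], 0.48), ([242.4, 187.9], 0.44)]
lip [([236.2, 210.7], 0.96), ([296.2, 197.0], 0.59)]
hinge_axis [([206.1, 182.2], 0.9), ([295.4, 224.2], 0.8)]
roll_middle [([160.4, 273.8], 0.78)]
tape_dispenser [([216.4, 333.0], 0.75)]
calculator [([266.4, 145.0], 0.94)]
stapler [([326.2, 156.1], 0.71)]
{'clock': 0.9, 'joint_pos': array([-53.1647,  20.5423,   0.6824,   0.0004, -70.1365, -16.5077]), 'qvel': array([-0.0117, -0.0004, -0.0376, -0.0191, -0.0363, -0.0399]), 'tau': array([  0.0011, -58.236 ,  29.33  ,   7.0025,   0.0124,  -0.    ]), 'tool_pos': array([ 0.2345, -0.6329,  0.2436]), 'orientation': array([-179.9965,    0.0007, -159.6723]), 'force': array([-0.2065, -0.3588, -0.7359]), 'moment': array([-0.01  , -0.0744,  0.0053]), 'opening': 0.0874164708357792}
```

View pics/top0.png

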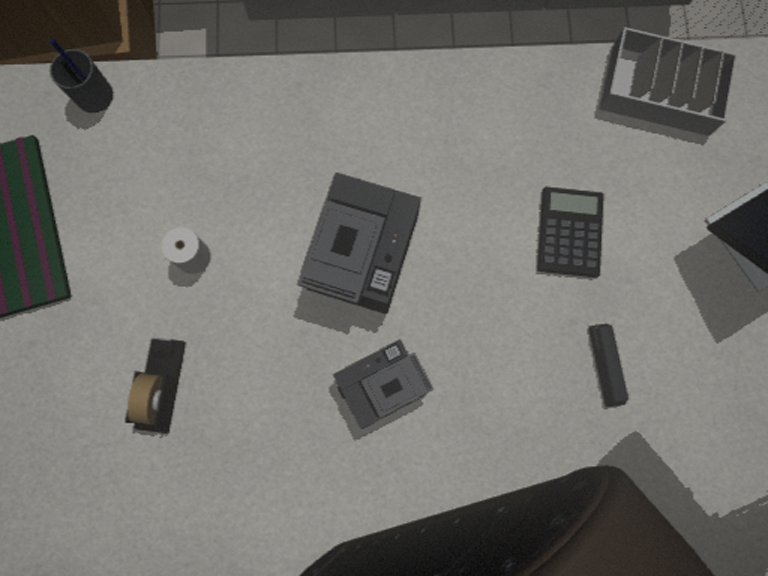

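View pics/side0.png

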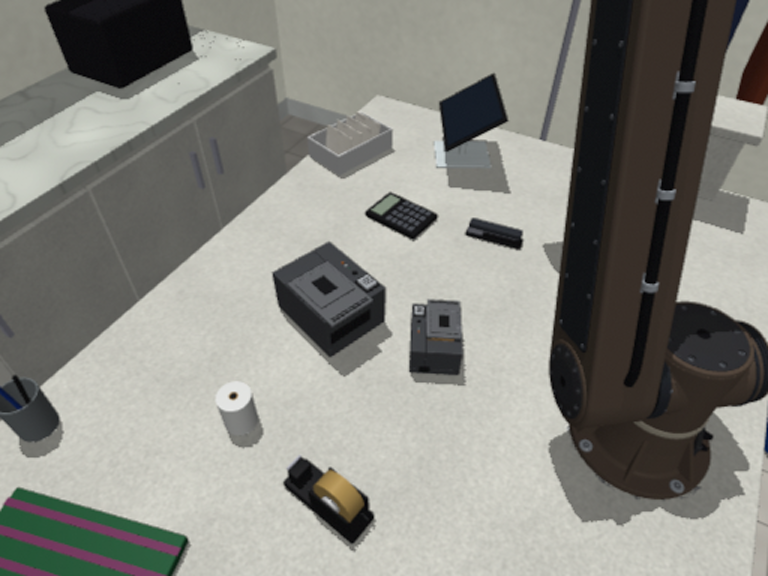

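The top view shows two printers, a larger one at about (240,165) px and a smaller look-alike at (254,257) px. The job needs the larger one, which is the far one at (240,165). I'll confirm it in a crop and fit its pose.

```bash
cat > fit.py <<'E'
from h import *
from scipy.optimize import least_squares
np.set_printoptions(precision=4,suppress=True)
t=vision.snapshot("top");s=vision.snapshot("side")
L={"printer":(0,0,0),"key_top":(-.058,-.051,.113),"lip":(-.104,.021,.106),"hinge_axis":(.035,.021,.106)}
def W(q,X): c,s_=np.cos(q[2]),np.sin(q[2]);return np.array([q[0]+c*X[0]-s_*X[1],q[1]+s_*X[0]+c*X[1],X[2]])
obs=[]
near={"top":(240,168),"side":(225,200)}
for n,p in(("top",t),("side",s)):
    for k in L:
        for d in place_of(k,p):
            if d["conf"]>.3 and np.linalg.norm(np.array(d["xy"])-near[n])<45 and not(n=="side" and d["xy"][0]>270): obs.append((n,p,k,np.array(d["xy"])));break
f=lambda q:np.concatenate([proj(p,W(q,L[k]))-xy for n,p,k,xy in obs])
r=least_squares(f,[.62,.03,-.3],loss="soft_l1")
q=r.x;print(q,np.degrees(q[2]))
for (n,p,k,xy),e in zip(obs,f(q).reshape(-1,2)):print(n,k,xy,e)
for k in L:print(k,W(q,L[k]))
def draw(p,n,crop,sc):
    im=cv2.resize(p["color"][crop[1]:crop[3],crop[0]:crop[2],::-1],None,fx=sc,fy=sc,interpolation=cv2.INTER_CUBIC)
    P=lambda X:tuple(int(v) for v in ((proj(p,W(q,X))-crop[:2]+.5)*sc))
    for z in(0,.106):
        c=[(-.09,-.072,z),(.09,-.072,z),(.09,.072,z),(-.09,.072,z)]
        for i in range(4):cv2.line(im,P(c[i]),P(c[(i+1)%4]),(0,255,0),1)
    c=[(-.073,-.064,.113),(-.043,-.064,.113),(-.043,-.038,.113),(-.073,-.038,.113)]
    for i in range(4):cv2.line(im,P(c[i]),P(c[(i+1)%4]),(0,0,255),1)
    c=[(-.104,-.028,.113),(.039,-.028,.113),(.039,.07,.113),(-.104,.07,.113)]
    for i in range(4):cv2.line(im,P(c[i]),P(c[(i+1)%4]),(255,255,0),1)
    return im
a=draw(t,"top",(185,100,315,300),3);b=draw(s,"side",(170,150,320,260),4)
cv2.imwrite("pics/fit.png",np.vstack([np.hstack([a,np.zeros((a.shape[0],0,3),np.uint8)])]));cv2.imwrite("pics/fit2.png",b)
# small printer corners/top
print("other bits",atz(t,(222,250),.07),atz(t,(265,228),.07),atz(t,(288,256),.07),atz(t,(236,290),0.07))
for k in["roll_middle","tape_dispenser","calculator","stapler"]:
    a=place_of(k,t);
    if a:print(k,atz(t,a[0]["xy"],.04 if k=="roll_middle" else 0))
E
python3 fit.py
```

```text
[ 0.6152  0.0289 -0.3506] -20.0888254080457
top printer [238.3 169.6] [ 3.0597 -0.0105]
top key_top [253.6 188.1] [-0.2771 -0.7461]
top lip [217.3 198.6] [ 0.1483 -1.3724]
top hinge_axis [236.9 140.5] [-0.5499  1.6819]
side printer [241.  187.7] [-19.9826  22.3977]
side key_top [242.9 187.2] [2.1785 0.1165]
side lip [236.1 210.8] [-0.2358 -0.602 ]
side hinge_axis [205.1 182.7] [1.0649 0.4929]
printer [0.6152 0.0289 0.    ]
key_top [0.5432 0.0009 0.113 ]
lip [0.5248 0.0844 0.106 ]
hinge_axis [0.6553 0.0366 0.106 ]
other bits [0.4062 0.0794 0.07  ] [ 0.4536 -0.023   0.07  ] [ 0.3862 -0.0735  0.07  ] [0.3139 0.0497 0.07  ]
roll_middle [0.624  0.3285 0.04  ]
tape_dispenser [0.4031 0.3643 0.    ]
calculator [ 0.6338 -0.334   0.    ]
stapler [ 0.4082 -0.3726  0.    ]
```

View pics/fit.png

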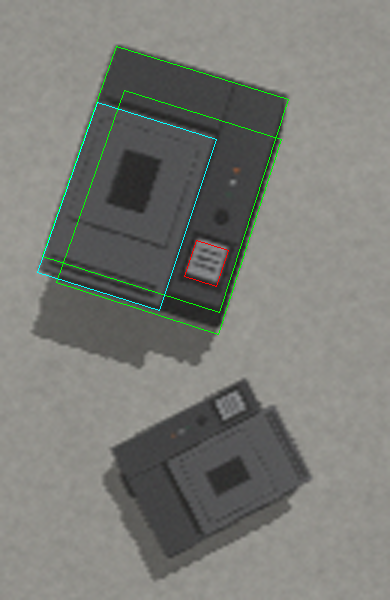

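View pics/fit2.png

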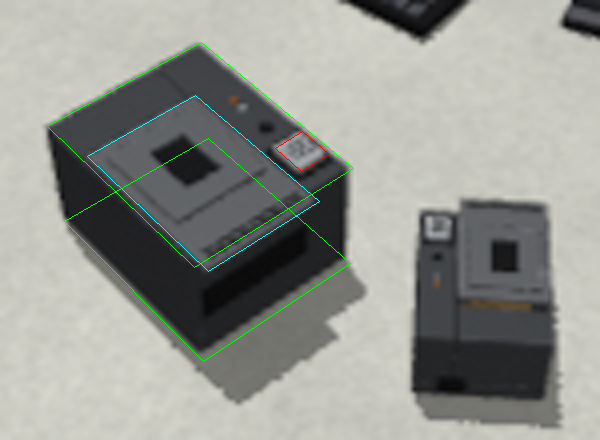

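Both overlays agree to about 1 px: in each view the green and cyan boxes sit on the larger printer, with the red box on its key. The key is at (0.543, 0.001, 0.113), and the printer's yaw is -20.1°. The small printer at (254,257) px is a decoy. I'll close the fingers and move above the key.

```bash
python3 -m handwheel '[[[-0.0255,0.02435,0,0,1],[-0.0255,0.02435,0,0,1],[-0.0255,0.02435,0,0,1],[-0.0255,0.02435,0,0,1],[-0.0255,0.02435,0,0,1],[-0.0255,0.02435,0,0,1],[-0.0255,0.02435,0,0,1],[-0.0255,0.02435,0,0,1],[-0.0255,0.02435,0,0,1],[-0.0255,0.02435,0,0,1],[-0.0255,0.02435,0,0,1],[-0.0255,0.02435,0,0,1],[-0.0255,0.02435,0,0,1],[-0.0255,0.02435,0,0,1],[-0.0255,0.02435,0,0,1],[-0.0255,0.02435,0,0,1],[-0.0255,0.02435,0,0,1],[-0.0255,0.02435,0,0,1],[-0.0255,0.02435,0,0,1],[-0.0255,0.02435,0,0,1]]]'
python3 -m handwheel '[[[0,0,0,-0.1082,1],[0,0,0,-0.1082,1],[0,0,0,-0.1082,1],[0,0,0,-0.1082,1],[0,0,0,-0.1082,1],[0,0,0,-0.1082,1],[0,0,0,-0.1082,1],[0,0,0,-0.1082,1],[0,0,0,0,1]]]'
```

```text
clock: 3.27
tool_pos: [0.544, 0.0027, 0.2439]
orientation: [-180.0, 0.0, -159.7]
force: [0.6, 0.1, -0.5]
opening: 0.0005
clock: 4.02
tool_pos: [0.5436, 0.0009, 0.2437]
orientation: [-180.0, 0.0, -109.8]
force: [-0.3, 0.3, 0.1]
opening: 0.0005
```

```bash
python3 -m handwheel '[[[0,0,0.034,0,1],[0,0,0.034,0,1],[0,0,0.03,0,1],[0,0,0,0,1],[0,0,0,0,1]]]'
python3 - <<'E'
from h import *
t=vision.snapshot("top");s=vision.snapshot("side")
save(s,"s1.png",(170,60,370,260),3);save(t,"t1.png",(180,100,330,300),3)
E
```

```text
clock: 4.43
tool_pos: [0.5429, 0.0005, 0.145]
orientation: [179.9, -0.1, -110.2]
force: [0.2, -0.2, 0.6]
opening: 0.0008
```

View pics/s1.png

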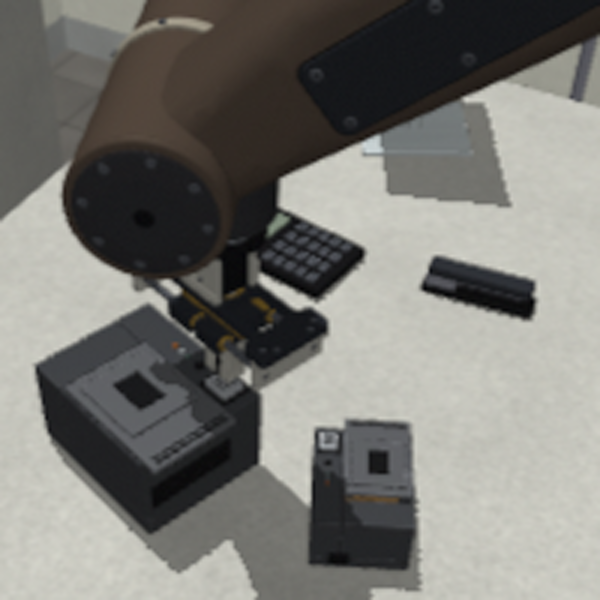

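The side crop shows the closed fingertips right over the key at (222,378), clear of the cover. I'll press in small steps.

```bash
python3 -m handwheel '[[[0,0,0.01,0,1],[0,0,0.004,0,1],[0,0,0.002,0,1],[0,0,0.001,0,1],[0,0,0,0,1],[0,0,0,0,1]]]'
python3 -m handwheel '[[[0,0,0.001,0,1],[0,0,0.001,0,1],[0,0,0,0,1]]]'
python3 - <<'E'
from h import *
s=vision.snapshot("side")
save(s,"s2.png",(170,110,320,260),4)
E
```

```text
clock: 5.03
tool_pos: [0.5437, 0.001, 0.1289]
orientation: [-180.0, 0.0, -110.1]
force: [-1.0, 1.6, 2.3]
opening: 0.0003
clock: 5.28
tool_pos: [0.5437, 0.001, 0.1266]
orientation: [-180.0, 0.0, -110.1]
force: [-1.4, 1.8, 4.5]
opening: 0.0005
```

View pics/s2.png

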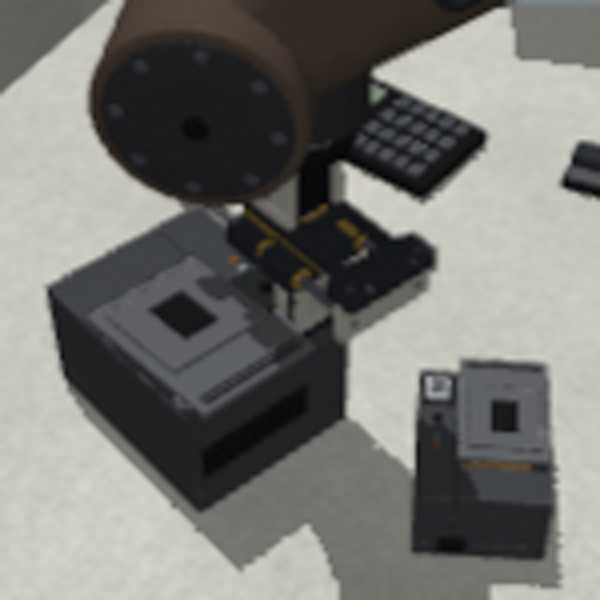

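The lip now stands at (200,410), about 20 px higher than when shut, so the cover looks popped. I'll retract and check.

```bash
python3 -m handwheel '[[[0,0,-0.005,0,1],[0,0,-0.02,0,1],[0,0,-0.03,0,1],[0,0,-0.03,0,1],[0,0,0,0,1]]]'
cat > theta.py <<'E'
from h import *
import sys
np.set_printoptions(precision=4,suppress=True)
q=np.array([.6152,.0289,-.3506])
def W(X,q=q): c,s_=np.cos(q[2]),np.sin(q[2]);return np.array([q[0]+c*X[0]-s_*X[1],q[1]+s_*X[0]+c*X[1],X[2]])
def cov(th,r,y,h=0): return W((.035-r*np.cos(th)+h*np.sin(th),y,.106+r*np.sin(th)+h*np.cos(th)))
def draw(p,th,crop,sc):
    im=cv2.resize(p["color"][crop[1]:crop[3],crop[0]:crop[2],::-1],None,fx=sc,fy=sc,interpolation=cv2.INTER_CUBIC)
    P=lambda X:tuple(int(v) for v in ((proj(p,X)-crop[:2]+.5)*sc))
    def poly(c,col):
        for i in range(len(c)):cv2.line(im,P(c[i]),P(c[(i+1)%len(c)]),col,1)
    poly([W(c) for c in[(-.09,-.072,0),(.09,-.072,0),(.09,.072,0),(-.09,.072,0)]],(0,255,0))
    for h,col in((0,(255,255,0)),(.007,(0,255,255))):
        poly([cov(th,.139,-.028,h),cov(th,0,-.028,h),cov(th,0,.07,h),cov(th,.139,.07,h)],col)
    return im
E
cat > look.py <<'E'
from theta import *
th=float(sys.argv[1]);n=sys.argv[2]
s=vision.snapshot("side");t=vision.snapshot("top")
for nm,p in(("side",s),("top",t)):
    for d in place_of("lip",p)[:3]: print(nm,np.round(d["xy"],1),round(d["conf"],2))
    print(" pred",[(x,proj(p,cov(x,.139,.021)).round(1).tolist()) for x in(0,th-.1,th,th+.1)])
cv2.imwrite("pics/%s_s.png"%n,draw(s,th,(170,90,320,260),3.5));cv2.imwrite("pics/%s_t.png"%n,draw(t,th,(185,60,315,230),3.5))
a=cv2.imread("pics/%s_s.png"%n);b=cv2.imread("pics/%s_t.png"%n);b=b[:a.shape[0]];m=np.hstack([a,b]);m=cv2.resize(m,None,fx=.8,fy=.8,interpolation=cv2.INTER_AREA);cv2.imwrite("pics/%s.png"%n,m)
o=telemetry.get_obs();print(o["clock"],o["tool_pos"],o["force"])
E
python3 look.py 0.19 pop
```

```text
clock: 5.75
tool_pos: [0.5465, 0.0011, 0.2177]
orientation: [-179.6, 0.2, -110.0]
force: [1.1, -0.2, 0.6]
opening: 0.0006
side [234.1 202.5] 0.87
side [296.5 198.1] 0.72
 pred [(0, [235.9, 210.2]), (0.09, [235.6, 207.1]), (0.19, [235.0, 203.3]), (0.29000000000000004, [234.1, 199.3])]
top [281. 247.] 0.92
top [382.1 155.4] 0.73
top [217.3 193.5] 0.65
 pred [(0, [217.5, 197.2]), (0.09, [217.1, 196.0]), (0.19, [216.9, 194.0]), (0.29000000000000004, [216.9, 191.4])]
5.95 [0.5429 0.0007 0.2109] [-1.1437  0.8716 -0.0625]
```

View pics/pop.png

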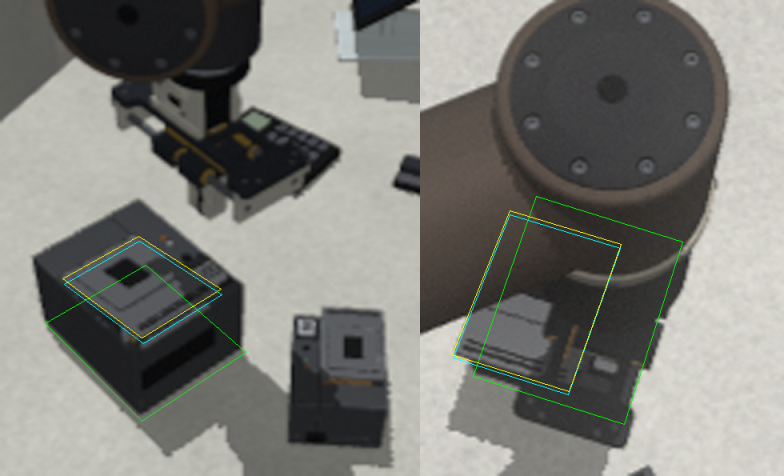

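The view shows the cover ajar at 0.19, with the yellow outline matching the plate and the lip at side (234,202). The printer hasn't moved. Next I go in front of the lip and turn so the tool's x runs along the printer's x.

```bash
python3 -m handwheel '[[[-0.024,0.0217,0,0,1],[-0.024,0.0217,0,0,1],[-0.024,0.0217,0,0,1],[0,0,0,-0.1208,1],[0,0,0,-0.1208,1],[0,0,0,-0.1208,1],[0,0,0,-0.1208,1],[0,0,0,-0.1208,1],[0,0,0,-0.1208,1],[0,0,0,-0.1208,1],[0,0,0,-0.1208,1],[0,0,0,-0.1208,1],[0,0,0,-0.1208,1],[0,0,0,-0.1208,1],[0,0,0,-0.1208,1],[0,0,0,-0.1208,1],[0,0,0,0,1],[0,0,0,0,1]]]'
python3 look.py 0.19 pre
```

```text
clock: 7.45
tool_pos: [0.5066, 0.0906, 0.2105]
orientation: [179.9, 0.1, -20.3]
force: [0.5, -0.2, -0.3]
opening: 0.0007
side [291.9 198.9] 0.74
side [233.9 206.4] 0.68
 pred [(0, [235.9, 210.2]), (0.09, [235.6, 207.1]), (0.19, [235.0, 203.3]), (0.29000000000000004, [234.1, 199.3])]
top [217.9 191.8] 0.83
top [280.1 248. ] 0.58
 pred [(0, [217.5, 197.2]), (0.09, [217.1, 196.0]), (0.19, [216.9, 194.0]), (0.29000000000000004, [216.9, 191.4])]
7.65 [0.507  0.0908 0.2113] [ 0.1504  0.2316 -0.86  ]
```

View pics/pre.png

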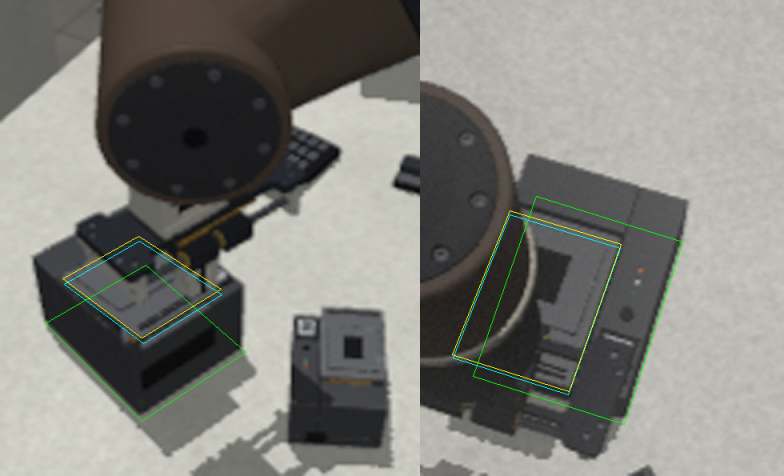

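Run:
```python
from h import *
s=vision.snapshot("side")
save(s,"z.png",(180,130,280,230),6)
print(proj(s,[.507,.0908,.194]),proj(s,[.507,.0908,.211]))
```

```text
[239.62247094 191.88263566] [239.49534491 187.23754512]
```

View pics/z.png

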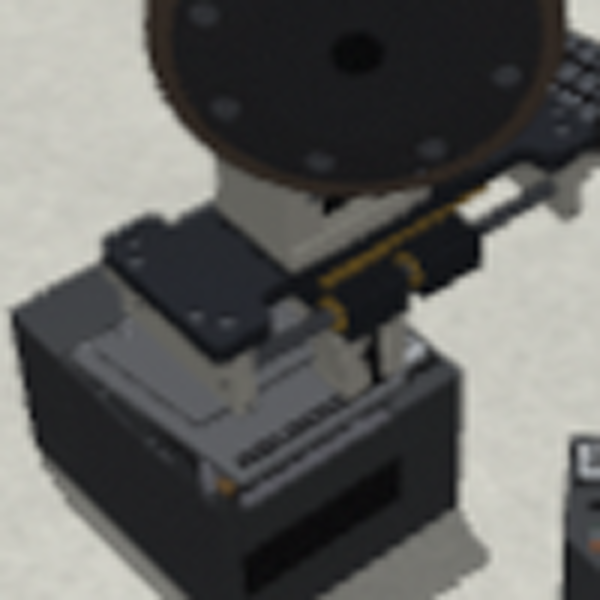

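Run:
```python
from theta import *
s=vision.snapshot("side")
for z in(.26,.24,.22):
  for dx in(-.039,.039):
    for y in(-.0755,.1175): print(z,dx,y,(proj(s,W((-.123+dx,y,z)))-[180,130])*6)
```

```text
0.26 -0.039 -0.0755 [593.0749 204.71  ]
0.26 -0.039 0.1175 [223.254  426.7977]
0.26 0.039 -0.0755 [469.2879 113.1245]
0.26 0.039 0.1175 [104.087  316.3116]
0.24 -0.039 -0.0755 [590.3993 239.95  ]
0.24 -0.039 0.1175 [226.4836 461.8573]
0.24 0.039 -0.0755 [468.5228 148.2728]
0.24 0.039 0.1175 [109.0744 351.5803]
0.22 -0.039 -0.0755 [587.8038 274.1365]
0.22 -0.039 0.1175 [229.607  495.7657]
0.22 0.039 -0.0755 [467.7797 182.4124]
0.22 0.039 0.1175 [113.9052 385.7415]
```

The end brackets are above the stated body level, so there's room. I'll descend in front of the lip.

```bash
python3 -m handwheel '[[[0,0,0.033,0,1],[0,0,0.033,0,1],[0,0,0.033,0,1],[0,0,0,0,1],[0,0,0,0,1]]]'
python3 -m handwheel '[[[0.003,0,0,0,1],[0.002,0,0,0,1],[0.001,0,-0.002,0,1],[0.001,0,-0.003,0,1],[0,0,0,0,1],[0,0,0,0,1]]]'
python3 look.py 0.19 c1;python3 - <<'E'
from h import *
s=vision.snapshot("side")
save(s,"z2.png",(180,130,280,230),6)
E
```

```text
clock: 8.17
tool_pos: [0.5064, 0.0903, 0.1119]
orientation: [179.8, 0.1, -20.1]
force: [0.3, 0.7, 0.3]
opening: 0.0001
clock: 8.67
tool_pos: [0.5141, 0.0886, 0.1185]
orientation: [-179.9, -0.1, -20.1]
force: [0.2, -0.2, -0.4]
opening: 0.0001
side [295.1 199.2] 0.59
 pred [(0, [235.9, 210.2]), (0.09, [235.6, 207.1]), (0.19, [235.0, 203.3]), (0.29000000000000004, [234.1, 199.3])]
 pred [(0, [217.5, 197.2]), (0.09, [217.1, 196.0]), (0.19, [216.9, 194.0]), (0.29000000000000004, [216.9, 191.4])]
8.8667 [0.5136 0.0884 0.1176] [-0.2953 -0.0836 -0.8139]
```

View pics/z2.png

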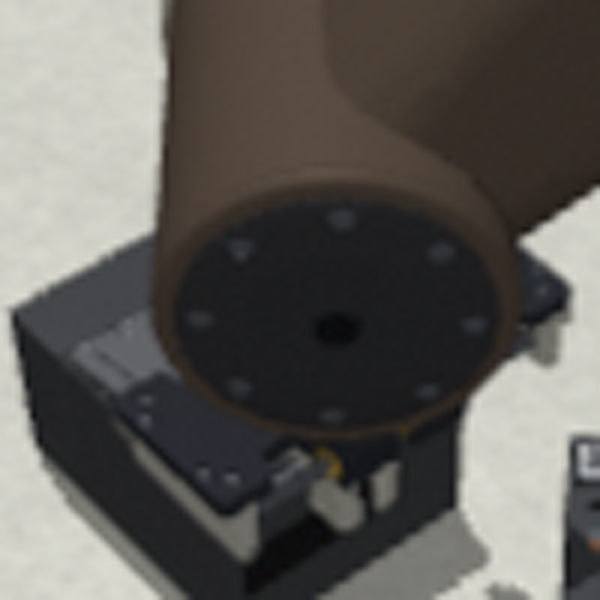

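```bash
python3 -m handwheel '[[[0.003,0,0.009,0,1],[0,0,0,0,1],[0.0005,0,-0.002,0,1],[0.0005,0,-0.002,0,1],[0,0,0,0,1]]]'
python3 -m handwheel '[[[0.0005,0,-0.003,0,1],[0.0005,0,-0.003,0,1],[0,0,0,0,1]]]'
python3 -c "
from h import *
for i in range(3): print(telemetry.get_obs()['force'],telemetry.get_obs()['tool_pos'])"
```

```text
clock: 9.33
tool_pos: [0.5178, 0.0872, 0.113]
orientation: [-180.0, -0.0, -20.1]
force: [-0.2, -0.2, -0.2]
opening: 0.0004
clock: 9.58
tool_pos: [0.5189, 0.0869, 0.1195]
orientation: [-179.9, -0.1, -20.1]
force: [-0.2, 0.0, 0.0]
opening: 0.0006
[-0.19708236  0.01672857  0.03520609] [0.518925   0.08692815 0.11946891]
[-0.19708236  0.01672857  0.03520609] [0.518925   0.08692815 0.11946891]
[-0.19708236  0.01672857  0.03520609] [0.518925   0.08692815 0.11946891]
```

```bash
python3 -m handwheel '[[[0.0007,0,-0.002,0,1],[0.0008,0,-0.002,0,1],[0,0,0,0,1]]]'
python3 -m handwheel '[[[0.0007,0,-0.003,0,1],[0.0008,0,-0.003,0,1],[0,0,0,0,1]]]'
python3 look.py 0.25 c2
```

```text
clock: 9.83
tool_pos: [0.5196, 0.0862, 0.1228]
orientation: [-180.0, 0.0, -20.1]
force: [-2.3, 0.0, -0.7]
opening: 0.0006
clock: 10.08
tool_pos: [0.5209, 0.0856, 0.1289]
orientation: [180.0, 0.0, -20.1]
force: [-3.0, 0.2, -0.1]
opening: 0.0007
side [293.  201.3] 0.58
 pred [(0, [235.9, 210.2]), (0.15, [235.3, 204.9]), (0.25, [234.5, 200.9]), (0.35, [233.4, 196.7])]
top [282.  246.9] 0.76
 pred [(0, [217.5, 197.2]), (0.15, [217.0, 194.9]), (0.25, [216.9, 192.5]), (0.35, [217.0, 189.6])]
10.2833 [0.5208 0.0856 0.1284] [-3.7104 -0.0413 -0.071 ]
```

View pics/c2.png

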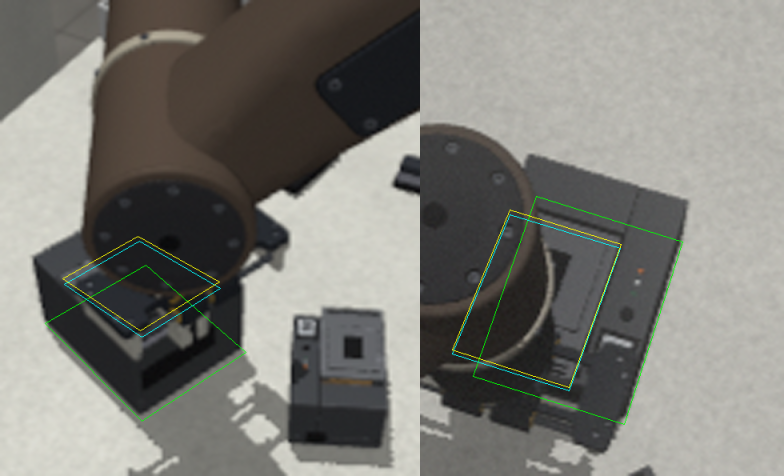

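Contact, with about 3.5 N along the printer's x. Next I drag up along the lip to lift it.

```bash
python3 -m handwheel '[[[0,0,-0.003,0,1],[0,0,-0.003,0,1]]]'
python3 -m handwheel '[[[0.0005,0,-0.003,0,1],[0.0005,0,-0.003,0,1]]]'
python3 -m handwheel '[[[0.0005,0,-0.003,0,1],[0.0005,0,-0.003,0,1]]]'
python3 look.py 0.3 c3
```

```text
clock: 10.45
tool_pos: [0.5216, 0.0857, 0.1348]
orientation: [-180.0, -0.0, -20.1]
force: [0.1, 0.7, -0.5]
opening: 0.0004
clock: 10.62
tool_pos: [0.5226, 0.0855, 0.1411]
orientation: [-180.0, -0.0, -20.1]
force: [-0.8, -0.2, -0.1]
opening: 0.0002
clock: 10.78
tool_pos: [0.5233, 0.0851, 0.1471]
orientation: [-180.0, -0.0, -20.1]
force: [-1.0, -0.1, 0.1]
opening: 0.0006
side [292.  202.4] 0.7
side [233.4 197.1] 0.44
 pred [(0, [235.9, 210.2]), (0.19999999999999998, [235.0, 202.9]), (0.3, [234.0, 198.8]), (0.4, [232.8, 194.5])]
top [236.9 139.9] 0.7
top [279.8 249.1] 0.63
 pred [(0, [217.5, 197.2]), (0.19999999999999998, [216.9, 193.8]), (0.3, [216.9, 191.2]), (0.4, [217.1, 187.9])]
10.9833 [0.5231 0.0851 0.1467] [ 0.2989 -0.2715 -0.1444]
```

View pics/c3.png

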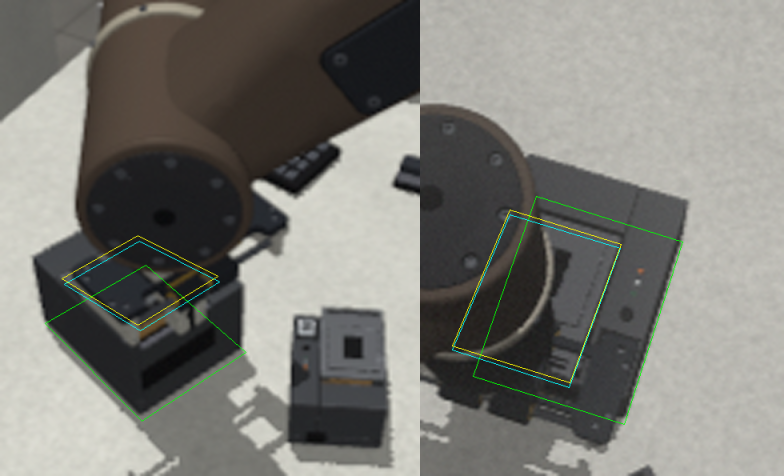

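The detected lip at (233,197) fits θ≈0.34, which matches the finger kinematics, and the force stays under 1 N. I'll continue along the arc in short segments.

```bash
python3 -m handwheel '[[[0.0016,0,-0.0045,0,1],[0.0016,0,-0.0045,0,1],[0.0017,0,-0.0045,0,1],[0.0017,0,-0.0044,0,1],[0.0017,0,-0.0044,0,1]]]'
python3 -m handwheel '[[[0.0021,0,-0.0042,0,1],[0.0022,0,-0.0042,0,1],[0.0022,0,-0.0041,0,1],[0.0022,0,-0.004,0,1],[0.0023,0,-0.004,0,1]]]'
python3 look.py 0.63 c4
```

```text
clock: 11.4
tool_pos: [0.5313, 0.0822, 0.1695]
orientation: [-180.0, -0.0, -20.1]
force: [-0.8, 0.2, -1.0]
opening: 0.0007
clock: 11.82
tool_pos: [0.5414, 0.0783, 0.1898]
orientation: [-180.0, -0.0, -20.1]
force: [-0.8, 0.4, -0.3]
opening: 0.0003
side [293.6 200.1] 0.8
side [226.3 187.4] 0.62
 pred [(0, [235.9, 210.2]), (0.53, [230.6, 188.7]), (0.63, [228.7, 184.0]), (0.73, [226.5, 179.3])]
top [281.2 248.2] 0.84
 pred [(0, [217.5, 197.2]), (0.53, [217.7, 182.9]), (0.63, [218.5, 178.4]), (0.73, [219.4, 173.4])]
12.0167 [0.5412 0.0784 0.1893] [-1.1607  0.6862 -0.7989]
```

View pics/c4.png

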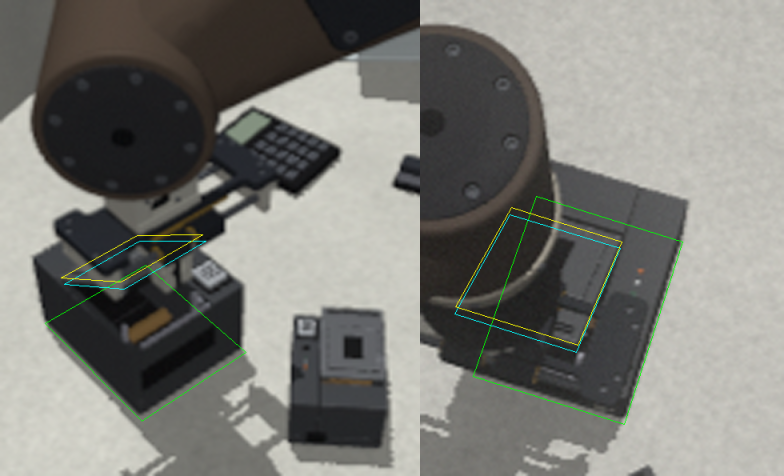

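The cover is clearly rising: the paper bay shows at (150,325), and the force on the tool is about 1 N. I'll keep following the arc.

```bash
python3 -m handwheel '[[[0.0026,0,-0.0035,0,1],[0.0027,0,-0.0034,0,1],[0.0027,0,-0.0033,0,1],[0.0028,0,-0.0032,0,1],[0.0028,0,-0.0031,0,1],[0.0031,0,-0.003,0,1],[0.0031,0,-0.0029,0,1],[0.0032,0,-0.0028,0,1],[0.0032,0,-0.0027,0,1],[0.0032,0,-0.0026,0,1]]]'
python3 -m handwheel '[[[0.0034,0,-0.0024,0,1],[0.0035,0,-0.0023,0,1],[0.0035,0,-0.0023,0,1],[0.0036,0,-0.0022,0,1],[0.0036,0,-0.0021,0,1]]]'
python3 look.py 1.08 c5
```

```text
clock: 12.85
tool_pos: [0.5692, 0.0682, 0.2202]
orientation: [-180.0, -0.0, -20.1]
force: [0.2, 1.1, -0.0]
opening: 0.0007
clock: 13.27
tool_pos: [0.5857, 0.0621, 0.2314]
orientation: [-180.0, -0.0, -20.1]
force: [-0.7, 0.4, 0.3]
opening: 0.0001
side [216.7 161.8] 0.6
side [293.8 199.6] 0.56
 pred [(0, [235.9, 210.2]), (0.9800000000000001, [219.9, 167.8]), (1.08, [217.0, 163.5]), (1.1800000000000002, [214.0, 159.4])]
top [281.3 248.2] 0.64
top [404.9 242.5] 0.51
 pred [(0, [217.5, 197.2]), (0.9800000000000001, [222.6, 159.1]), (1.08, [224.2, 152.9]), (1.1800000000000002, [226.0, 146.5])]
13.4667 [0.5853 0.0622 0.231 ] [-0.2766  0.6998 -0.0395]
```

View pics/c5.png

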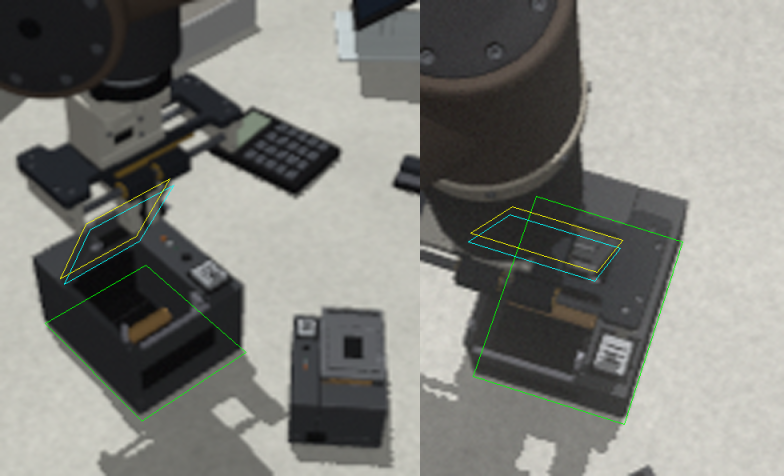

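At the overlay θ≈1.08 the outline sits on the cover, which is standing steeply with the fingers at its lip near (217,162) px. I'll continue to upright and gently over.

```bash
python3 -m handwheel '[[[0.0037,0,-0.0018,0,1],[0.0038,0,-0.0018,0,1],[0.0038,0,-0.0017,0,1],[0.0039,0,-0.0016,0,1],[0.0039,0,-0.0015,0,1],[0.004,0,-0.0013,0,1],[0.004,0,-0.0012,0,1],[0.004,0,-0.0011,0,1],[0.004,0,-0.001,0,1],[0.004,0,-0.0009,0,1]]]'
python3 -m handwheel '[[[0.004,0,-0.0008,0,1],[0.0035,0,-0.0006,0,1],[0.0035,0,-0.0004,0,1],[0.003,0,-0.0003,0,1],[0.003,0,-0.0002,0,1]]]'
python3 look.py 1.5 c6
```

```text
clock: 14.3
tool_pos: [0.6224, 0.0487, 0.2451]
orientation: [-180.0, -0.0, -20.1]
force: [0.1, 0.4, 0.4]
opening: 0.0004
clock: 14.72
tool_pos: [0.6383, 0.0429, 0.2473]
orientation: [180.0, 0.0, -20.1]
force: [-0.2, -1.2, 1.0]
opening: 0.0005
side [202.8 147.4] 0.79
side [294.  200.8] 0.57
 pred [(0, [235.9, 210.2]), (1.4, [207.1, 151.4]), (1.5, [204.0, 148.4]), (1.6, [201.0, 145.8])]
top [283.  248.8] 0.91
 pred [(0, [217.5, 197.2]), (1.4, [230.3, 132.2]), (1.5, [232.4, 125.9]), (1.6, [234.5, 119.7])]
14.9167 [0.638  0.0429 0.2472] [0.9659 0.6614 0.1729]
```

View pics/c6.png

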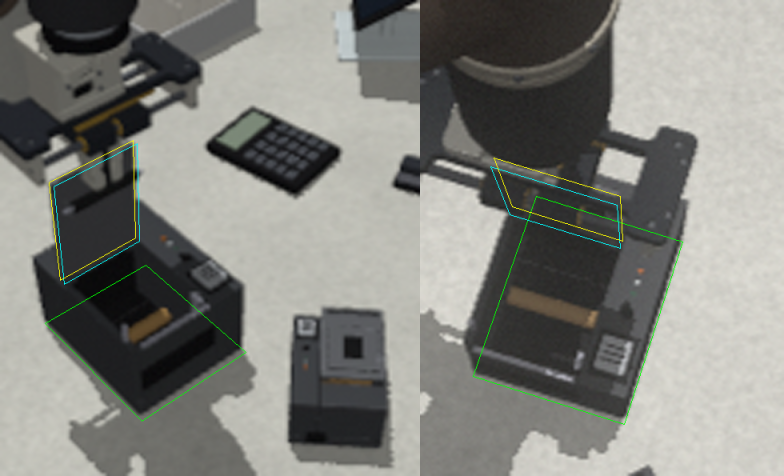

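The cover is nearly upright at about 1.5. The fingertips are at (100,190) in the crop, on its underside near the lip and just above the roller. Now slowly over centre.

```bash
python3 -m handwheel '[[[0.002,0,-0.0005,0,1],[0.002,0,-0.0005,0,1],[0.002,0,-0.0005,0,1],[0.002,0,0,0,1],[0.002,0,0,0,1],[0.002,0,0,0,1],[0.002,0,0,0,1],[0.002,0,0,0,1],[0.002,0,0,0,1],[0.002,0,0,0,1]]]'
python3 -m handwheel '[[[0.002,0,0,0,1],[0.002,0,0,0,1],[0.002,0,0,0,1],[0.002,0,0,0,1],[0.002,0,0,0,1],[0.002,0,0,0,1],[0,0,0,0,1]]]'
python3 look.py 1.92 c7
```

```text
clock: 15.75
tool_pos: [0.657, 0.036, 0.2488]
orientation: [180.0, 0.0, -20.1]
force: [0.0, -0.1, -0.4]
opening: 0.0004
clock: 16.33
tool_pos: [0.6684, 0.0318, 0.2488]
orientation: [180.0, -0.0, -20.1]
force: [0.5, -0.3, -0.1]
opening: 0.0004
side [294.  200.2] 0.89
side [189.3 137.6] 0.59
 pred [(0, [235.9, 210.2]), (1.8199999999999998, [194.7, 141.6]), (1.92, [192.1, 140.5]), (2.02, [189.7, 139.8])]
top [242.4 103.3] 0.86
top [280.1 249. ] 0.6
top [234.7 143.5] 0.56
 pred [(0, [217.5, 197.2]), (1.8199999999999998, [239.1, 107.3]), (1.92, [241.2, 102.4]), (2.02, [243.1, 98.0])]
16.5333 [0.668  0.032  0.2488] [-0.3258 -0.5184  0.1177]
```

View pics/c7.png

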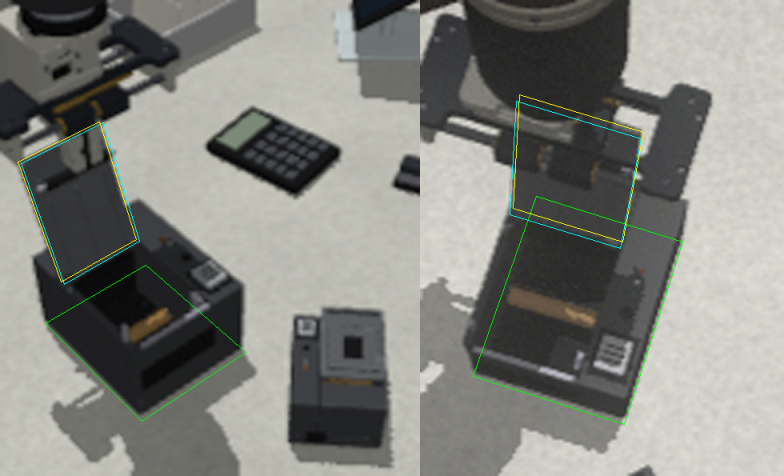

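The 1.92 outline fits in both views, so the cover is on its stop with no contact force. I'll withdraw back and up.

```bash
python3 -m handwheel '[[[-0.004,0,-0.002,0,1],[-0.01,0,-0.01,0,1],[-0.02,0,-0.02,0,1],[-0.025,0,-0.02,0,1],[-0.025,0,-0.02,0,1],[-0.025,0,-0.01,0,1],[-0.025,0,0,0,1],[-0.025,0,0,0,1],[-0.025,0,0,0,1],[0,0,0,0,1],[0,0,0,0,1],[0,0,0,0,1]]]'
python3 look.py 1.92 fin
python3 - <<'E'
from h import *
t=vision.snapshot("top");s=vision.snapshot("side")
save(t,"tf.png");save(s,"sf.png")
a=cv2.imread("pics/top0.png");a=cv2.resize(a,(512,384))
for k,p in((x,y) for x in["roll_middle","tape_dispenser","calculator","stapler"] for y in(t,)):
    d=place_of(k,p); print(k,d and (d[0]["xy"],atz(t,d[0]["xy"],.04 if k=="roll_middle" else 0)))
E
```

```text
clock: 17.53
tool_pos: [0.4951, 0.0954, 0.3319]
orientation: [-179.9, -0.1, -20.0]
force: [0.0, 0.0, 0.2]
opening: 0.0004
side [295.9 198.7] 0.71
side [192.1 138.6] 0.61
side [267.2 146.7] 0.39
 pred [(0, [235.9, 210.2]), (1.8199999999999998, [194.7, 141.6]), (1.92, [192.1, 140.5]), (2.02, [189.7, 139.8])]
top [240.9 100.9] 0.7
top [281.6 246. ] 0.57
 pred [(0, [217.5, 197.2]), (1.8199999999999998, [239.1, 107.3]), (1.92, [241.2, 102.4]), (2.02, [243.1, 98.0])]
17.7333 [0.4957 0.095  0.3306] [-0.0838 -0.6181 -0.1708]
roll_middle ([236.6, 167.1], array([0.61184327, 0.03982674, 0.04      ]))
tape_dispenser ([109.6, 255.9], array([0.40797552, 0.36239315, 0.        ]))
calculator ([379.5, 155.7], array([ 0.63820127, -0.33053551,  0.        ]))
stapler ([401.1, 243.4], array([ 0.40981679, -0.36275102,  0.        ]))
```

View pics/fin.png

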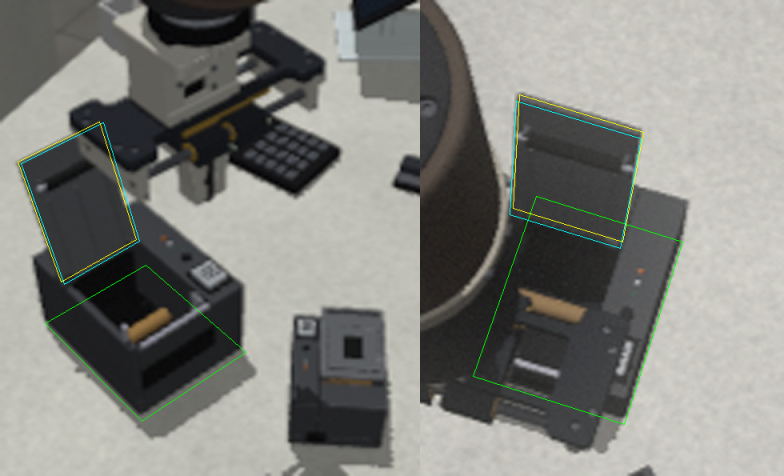

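View pics/sf.png

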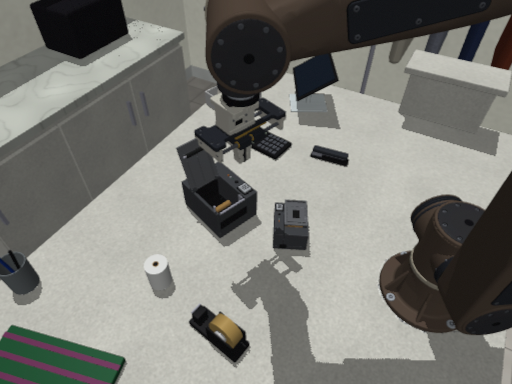

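The cover stands open by itself on the 1.92 outline. The case still matches its original outline, and the roll, dispenser, calculator and stapler are where they were. The robot is clear of everything, so I'm handing in.

```bash
python3 -c "
from plant import close_job
print(close_job())"
```

```text
the job is handed in; nothing more can be done
None
```

The larger printer's cover is fully open and stays up by itself. I handed the job in at about 18 s, with the robot touching nothing.

- **Key:** I pressed it with the closed fingertips at about 4.5 N, and the cover popped to about 0.19 rad.
- **Cover:** I pushed it up at the lip's lower front edge. The tool could only point straight down, so the fingers bore on that edge from in front and lifted it, rather than reaching fully underneath. The push peaked at about 3.7 N at first contact and read about 1–1.5 N after that. Near upright I slowed down and eased it over backwards.
- **Last checks:** After I withdrew the arm, the fully open outline (1.92 rad) matched the cover in both cameras to about 2 px. The printer's case still matched its original outline.
- **Other things on the counter:** The calculator, stapler and tape dispenser measured within about 10 mm of their start, which is within the detector's error.
- **One check that disagreed:** In the last top view the detector reported the paper roll inside the printer, a false hit. The side picture shows the roll at (160,274) px, where it started.

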